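Put the dark cover on the leaf sample block

TASK

Darken the sample before the fluorescence reading: pick up the black cover plate with the blue grip, whose two holes match the block's brass pins, and lower it over both pins until it lies flush on the aluminium sample block; either way round is right. Set it down gently, do not drop it, and leave the orange-gripped cover, which belongs to another block, where it is.

Things in the scene. Friction and masses are not known exactly. Their poses are not given: they have to be found in the camera images.
- dark_cover: black plate 70x130x10 mm, loose, 0.17 to 0.35 kg, flat on the worktop left or right of the block. Two 20 mm through holes at x,y (0,46) and (0,-46) mm. Blue bar grip over its middle on two posts: 14 mm thick (x), 54 long (y), 34 to 54 above the underside; pinch from above across x. Origin: centre of underside; x across, y along plate and bar, z up. Same after half a turn about z.
- other_cover: black plate 70x130x10 mm, loose, 0.25 kg, flat on the worktop on the other side of the block. Two 20 mm through holes at x,y (18.5,46) and (-18.5,-46) mm. Orange bar grip over its middle on two posts: 14 mm thick (x), 54 long (y), 34 to 54 above the underside; pinch from above across x. Origin: centre of underside; x across, y along plate and bar, z up. Does not fit; leave it.
- sample_block: aluminium block 76x136 mm on a steel foot 96x156 mm, screwed down; flat top 26 mm above the worktop. Two upright brass pins on it at x,y (0,46) and (0,-46) mm: 14 mm thick for 14 mm, then tapering to a blunt 4 mm tip 33 mm above the block's top. Between them a dish sunk in a well. Origin: centre of underside, on the worktop; x across, y along the line of pins, z up.
Not all that is in view belongs to the job. What is shaped like the dark_cover but brown is not meant.

How it is judged:
By the outcome, as a careful person would: the job done as asked, in the order asked, and still so for the second after the job is handed in, with the robot touching nothing.
It also fails if it takes over 38 s, if anything falls off the work surface, if the arm or the gripper's body presses on something with over 40 N, if the wrist force passes 120 N, or if a joint passes its speed limit or range.

ROBOT

A 6-joint arm with a two-finger parallel gripper is mounted at the origin on a cart in front of the work surface, level with it; the furniture and walls round the work are solid. World frame = base frame: x ahead of the robot, y to its left, z up, the work surface at z = 0. Lengths are in m, angles in degrees, forces in N, time in s.
With the tool pointing down it reaches from about 0.3 to 0.85 m from the base axis. Payload 4.2 kg.
Tool frame: the origin (TCP) lies on the centre line of the jaws, within the pads' length; the fingertips stand 11 mm ahead of it and the grasp point (between the pads) lies 8 mm behind it; z points along the fingers, y is the line along which they close (so a half turn about z gives the same grasp; the last joint's range is limited). The gripper opens to 91 mm and grips with 3 to 60 N. Pads are 32 mm wide; open, the fingers measure 118 mm over their backs; the gripper's body (76 mm by 178 mm) begins 60 mm behind the grasp point.
Start: joints at [-77.292, 18.312, 89.639, -0, 72.044, -1.146], TCP at [0.138, -0.558, 0.19] pointing down, gripper open.
Joint ranges: [-177.97, 177.97], [-48.28, 115.42], [12.27, 149.76], [-77.06, 257.06], [2.81, 150.46], [-146.56, 146.56]. Speed limits (degrees/s): [147.25, 147.25, 180, 180, 180, 180].

INTERFACE

Orientations are given as [roll, pitch, yaw] about the fixed x, y, z axes, in that order (R = Rz(yaw) Ry(pitch) Rx(roll)).
In Python, from workcell import env gives the robot as it stands.
- The arm moves only by the tool apply_moves, never from a script. Its argument "moves" is a list of rows, each a list of 3 entries, a list of its own where there are three numbers: the shift along the tool's x, y, z in units of 40 mm (1.0 is 40 mm), then the turn, a rotation vector about the tool's x, y, z in units of 6 degrees (1.0 is 6 degrees), then the closure in counts, from 0 (fully open) to 255 (shut). In form: [[[x, y, z], [rx, ry, rz], gripper], ...]. A call has 1 to 10 rows; each row shifts and turns the commanded pose from where the row before left it, along the tool's axes as they then stand; what a row does not reach is not made up. A row lasts 1/12 s, in which the tool goes at most 41.7 mm and 7.16 degrees, less where a joint would pass 70% of its speed; a pose out of reach is approached as far as the arm can. A call is refused whole if a number of a shift passes 1 or a number of a turn 1, either way. A call with a gripper value outside its range is refused whole. The fingers move at their own pace and stop on an object; "grip_force" is the grip in N (left out, the last holds). Time passes only in rows, so rows that do not move let the fingers close. It gives the time, the measured TCP pose, the force and the opening at its end, in the units of the state.
- env.get_state(): the state, without advancing time (a new reading comes with each control period).
- env.grab_frame(name): name is "side" or "top"; returns the picture (384x512x3 uint8, red, green, blue); there is no depth.
- env.get_calibration(name): a dict with "fx", "fy", "cx", "cy" (pixels), "camera_from_world" (4x4, takes a point from world to camera coordinates). Camera axes: x right, y up, looking along -z (the intrinsics and any distortion apply to the point x, -y, -z); pixel columns grow to the right and rows downward; lengths in m; the calibration is good to about 2 mm. A picture is of the moment at which its call begins. get_calibration takes no time and is no camera call.
- env.sign_off(): hands the job in, once; it reports no verdict.
The state is a dict: "time_s": time; "joints": joint angles; "qvel": joint speeds; "joint_efforts": joint torques, N m; "tcp_pos": TCP position; "ee_rot": TCP orientation; "contact_force": force on the tool from outside, world axes, zero at the start; "wrist_torque": the same for the moment, N m; "grip_width": finger opening in m.
Only numpy, scipy, OpenCV 4.12 (cv2) and the standard library are available. Lean on these libraries where they do the work, as an engineer would, in place of code of your own. Each camera call takes 0.05 s, during which the arm holds its last target. There are 200 camera calls.

## Working session

There is one attempt and no reset: what is moved stays moved. The work goes in short steps, Python scripts to look and compute and a tool call to move; the robot and the scene stay as the last step left them, time stands still between calls to the robot, and variables do not carry over. Pictures are saved under pics/ and viewed, on a budget of 10 in all, crops included, one or two more only if the job needs it, and the job is handed in when it is done.

Besides the shell and the picture viewer there is one more tool, called after "Call:" by a JSON object that holds its "name" and its "arguments". apply_moves: Moves the arm, as the interface text tells. Its arguments: {"type":"object","properties":{"moves":{"type":"array","items":{"type":"array"}},"grip_force":{"type":"number"}},"required":["moves"]}

```bash
ls; mkdir -p pics; python3 - <<'E'
from workcell import env
import cv2
for n in("top","side"):
    cv2.imwrite(f"pics/{n}0.png",env.grab_frame(n)[:,:,::-1]); c=env.get_calibration(n); print(n,c)
print(env.get_state())
E
```

```text
pics
top {'fx': 404.83494962265473, 'fy': 404.83494962265473, 'cx': 260.19123565256666, 'cy': 197.08019673468542, 'camera_from_world': array([[-0.02041355, -0.99974818,  0.00932002, -0.05554843],
       [ 0.99520928, -0.01942762,  0.09581783, -0.56306617],
       [-0.09561264,  0.01123135,  0.99535525, -0.86285121],
       [ 0.        ,  0.        ,  0.        ,  1.        ]])}
side {'fx': 436.25085318990534, 'fy': 436.25085318990534, 'cx': 264.49708255784253, 'cy': 188.48100729241926, 'camera_from_world': array([[-0.91940325, -0.39283863, -0.01937717,  0.49024467],
       [ 0.19650553, -0.50146388,  0.84256724, -0.18356878],
       [-0.34070991,  0.77085134,  0.53824248, -0.95614462],
       [ 0.        ,  0.        ,  0.        ,  1.        ]])}
{'time_s': 0.1, 'joints': array([-7.72932074e+01,  1.83486391e+01,  8.97000974e+01, -1.37349627e-03,
        7.20454673e+01, -1.14553075e+00]), 'qvel': array([-0.01927422, -0.09412995, -0.10485986, -0.10113842,  0.10558397,
       -0.00319389]), 'joint_efforts': array([ 5.92369015e-04, -4.13332307e+01, -2.32508701e+01,  7.29867071e-02,
        4.22359735e-02, -6.95839094e-05]), 'tcp_pos': array([ 0.13755212, -0.55778512,  0.18969316]), 'ee_rot': array([-1.79905789e+02, -5.77667889e-04,  1.38527474e+01]), 'contact_force': array([-0.33207499, -0.32119192,  0.39328551]), 'wrist_torque': array([-0.06614327, -0.00879867,  0.02786163]), 'grip_width': 0.09113590496810844}
```

View pics/top0.png

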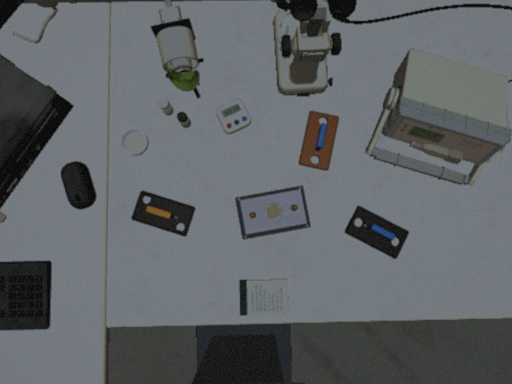

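View pics/side0.png

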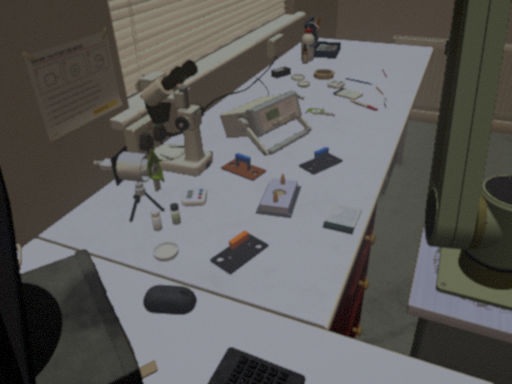

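Top view candidates: black plate with blue grip (377,232), black plate with orange grip (163,213), brown plate with blue grip (319,140). The first fits: it is black, blue-gripped and beside the block at (273,212). I'll measure it and confirm in a crop.

```bash
cat >h.py <<'E'
import numpy as np, cv2
from workcell import env
def ray(n,uv):
    c=env.get_calibration(n);T=c["camera_from_world"];R=T[:3,:3]
    d=R.T@np.array([(uv[0]-c["cx"])/c["fx"],-(uv[1]-c["cy"])/c["fy"],-1.])
    return -R.T@T[:3,3],d
def onz(n,uv,z):
    o,d=ray(n,uv); return o+d*(z-o[2])/d[2]
def tri(uvt,uvs):
    a,d=ray("top",uvt);b,e=ray("side",uvs)
    s,t=np.linalg.lstsq(np.c_[d,-e],b-a,rcond=None)[0]
    p,q=a+s*d,b+t*e
    return (p+q)/2,np.linalg.norm(p-q)
def proj(n,p):
    c=env.get_calibration(n);q=c["camera_from_world"]@np.r_[p,1]
    return np.array([c["cx"]-c["fx"]*q[0]/q[2],c["cy"]+c["fy"]*q[1]/q[2]])
def blobs(m,box,amin=6):
    x0,y0,x1,y1=box;k=np.zeros(m.shape,np.uint8);k[y0:y1,x0:x1]=m[y0:y1,x0:x1]
    n,l,s,c=cv2.connectedComponentsWithStats(k)
    return [(s[i,4],c[i],(l==i)) for i in range(1,n) if s[i,4]>=amin]
def rect(mask,n,z):
    """contour cast on plane z -> minAreaRect centre, long, short, angle of long axis"""
    c=max(cv2.findContours(mask.astype(np.uint8),cv2.RETR_EXTERNAL,cv2.CHAIN_APPROX_NONE)[0],key=cv2.contourArea)
    P=np.array([onz(n,p[0],z)[:2] for p in c],np.float32)*1000
    (cx,cy),_,_=r=cv2.minAreaRect(P);b=cv2.boxPoints(r);e1,e2=b[1]-b[0],b[2]-b[1]
    L,S=(e1,e2) if np.hypot(*e1)>np.hypot(*e2) else (e2,e1)
    return np.round([cx,cy,np.hypot(*L),np.hypot(*S),np.degrees(np.arctan2(L[1],L[0]))%180],1)
E
python3 - <<'E'
from h import *
t=cv2.imread("pics/top0.png");s=cv2.imread("pics/side0.png")
def hsv(i): return [a.astype(int) for a in cv2.split(cv2.cvtColor(i,cv2.COLOR_BGR2HSV))]
H,S,V=hsv(t)
blue=((H>100)&(H<130)&(S>120)&(V>70)).astype(np.uint8)
for a,c,m in blobs(blue,(340,200,415,262)): print("blue top",a,c,rect(m,"top",.054))
# dark plate filled hull
dark=((V<85)|(blue>0)).astype(np.uint8)
for a,c,m in blobs(dark,(335,195,420,265),200): print("plate",a,c,rect(m,"top",.010))
# bright holes in plate
light=(V>95).astype(np.uint8)
for a,c,m in blobs(light&(1-blue),(340,200,415,262),5):
    if a<200: print("hole",a,c,onz("top",c,.005).round(4))
brass=((H>5)&(H<25)&(S>70)).astype(np.uint8)
for a,c,m in blobs(brass,(235,182,315,240),4): print("brass top",a,c,onz("top",c,.026+.025).round(4))
for a,c,m in blobs(brass if 0 else ((lambda h,s_,v:((h>5)&(h<25)&(s_>70)).astype(np.uint8))(*hsv(s))),(255,170,305,218),4): print("brass side",a,c)
h,s_,v=hsv(s)
for a,c,m in blobs(((h>100)&(h<130)&(s_>120)).astype(np.uint8),(295,140,345,175),5): print("blue side",a,c)
a=cv2.resize(t[190:265,335:420],None,fx=4.5,fy=4.5,interpolation=cv2.INTER_CUBIC)
b=cv2.resize(t[180:245,230:315],(a.shape[1],int(65*4.5)),interpolation=cv2.INTER_CUBIC)
d=cv2.resize(s[135:225,250:350],(400,360),interpolation=cv2.INTER_CUBIC)
o=np.zeros((600,800,3),np.uint8);o[:a.shape[0],:a.shape[1]]=a;o[340:600,:a.shape[1]]=b[:260] ;o[:360,390:790]=d
cv2.imwrite("pics/crop0.png",cv2.convertScaleAbs(o,alpha=1.4))
E
```

```text
blue top 157 [382.5477707  231.28025478] [ 481.3 -324.6   51.8   13.4   62.1]
plate 1685 [376.41186944 231.76854599] [ 481.1 -324.3  129.3   69.    61.2]
hole 50 [357.98 222.08] [ 0.5033 -0.2855  0.005 ]
hole 45 [394.84444444 241.31111111] [ 0.4587 -0.3663  0.005 ]
brass top 22 [293.90909091 207.09090909] [ 0.5367 -0.1381  0.051 ]
brass top 21 [252.19047619 214.85714286] [ 0.5219 -0.0487  0.051 ]
brass side 41 [258.58536585 172.26829268]
brass side 15 [282.4        179.13333333]
brass side 33 [275.3030303  195.66666667]
blue side 33 [321.33333333 150.36363636]
```

View pics/crop0.png

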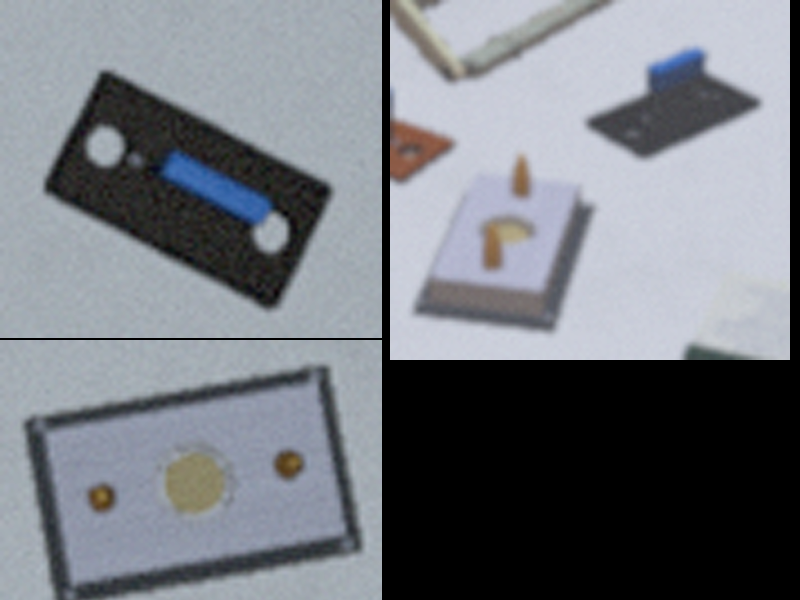

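The crop confirms it: black plate with blue bar, both holes on its long axis at (358,222) and (395,241). The brown plate at (319,140) is ruled out by colour, the orange-gripped one by its bar. The measured plate is 129x69 mm and the holes are 92 mm apart, which agrees with the sizes given. Grasp at (481,-324.5) mm, yaw 61.5. I'll move above it.

Call:
{"name": "apply_moves", "arguments": {"moves": [[[0.4,-0.15,0],[0,0,0],0],[[0.8,-0.3,0],[0,0,0],0],[[0.9,-0.33,0],[0,0,0],0],[[0.9,-0.33,0],[0,0,0],0],[[0.9,-0.33,0],[0,0,0],0],[[0.9,-0.33,0],[0,0,0],0],[[0.9,-0.33,0],[0,0,0],0],[[0.9,-0.33,0],[0,0,0],0],[[0.9,-0.33,0],[0,0,0],0],[[0.9,-0.33,0],[0,0,0],0]]}}

```text
time_s: 0.93
tcp_pos: [0.4354, -0.3563, 0.1901]
ee_rot: [-180.0, 0.0, 13.9]
contact_force: [0.1, -0.7, 0.4]
grip_width: 0.0912
```

Call:
{"name": "apply_moves", "arguments": {"moves": [[[0.8,-0.3,0],[0,0,0],0],[[0.5,-0.2,0],[0,0,0],0],[[0,0,0],[0,0,-0.9],0],[[0,0,0],[0,0,-1],0],[[0,0,0],[0,0,-1],0],[[0,0,0],[0,0,-1],0],[[0,0,0],[0,0,-1],0],[[0,0,0],[0,0,-1],0],[[0,0,0],[0,0,-1],0],[[0,0,0],[0,0,-1],0]]}}

```text
time_s: 1.77
tcp_pos: [0.4798, -0.3257, 0.1899]
ee_rot: [-179.9, -0.0, 61.6]
contact_force: [0.5, -0.9, -0.8]
grip_width: 0.0915
```

```bash
python3 - <<'E'
from h import *
t=cv2.imread("pics/top0.png")
H,S,V=[a.astype(int) for a in cv2.split(cv2.cvtColor(t,cv2.COLOR_BGR2HSV))]
print(V[212,225:245],V[225,255:260])
for th in(85,100,115):
    m=(V<th).astype(np.uint8)
    for a,c,k in blobs(m,(228,178,318,245),150):
        print(th,a,"foot",rect(k,"top",.006))
        inner=cv2.morphologyEx((1-k.astype(np.uint8)),cv2.MORPH_OPEN,np.ones((3,3)))
        for a2,c2,k2 in blobs(inner,(236,184,311,240),500): print("  top face",a2,rect(k2,"top",.026))
for z in(.036,.04,.051):
    p=onz("top",(293.9,207.1),z);q=onz("top",(252.2,214.9),z);d=q-p
    print(z,((p+q)/2*1000).round(1),np.hypot(*d[:2]),np.degrees(np.arctan2(d[1],d[0])))
print(tri((293.9,207.1),(258.6,172.3)),tri((293.9,207.1),(282.4,179.1)),tri((252.2,214.9),(275.3,195.7)))
s=env.get_state();print(s["time_s"],s["tcp_pos"],s["ee_rot"],s["joints"],s["qvel"])
E
```

```text
[129 125 129 127 127 128 133 129 130 128 126 126 112  58  48  45  64 102
 120 119] [120 119 120 119 121]
85 738 foot [530.  -93.7 155.2  95.1  99.2]
  top face 1284 [530.  -94.6 163.6 121.   88.9]
  top face 2169 [530.  -94.  136.5  76.9  99.3]
100 883 foot [529.8 -94.2 156.9  96.4  99.2]
  top face 664 [549.6 -95.  163.6  81.7  88.9]
  top face 2096 [530.1 -94.2 135.1  75.3  99.4]
115 1112 foot [530.1 -93.6 158.9  99.3  99.4]
  top face 603 [549.6 -95.  163.6  81.7  88.9]
  top face 1983 [530.  -93.7 132.4  72.6  99.2]
115 248 foot [532.5 -94.1  42.7  40.   95.2]
  top face 3939 [530.  -94.6 163.6 121.   88.9]
0.036 [530.1 -94.   36. ] 0.09218128802493666 99.46096153587027
0.04 [529.9 -93.9  40. ] 0.09176099884475677 99.46096153587027
0.051 [529.2 -93.4  51. ] 0.0906052035992621 99.46096153587027
(array([ 0.56612207, -0.12334397,  0.06567215]), np.float64(0.06653702674167648)) (array([ 0.53724586, -0.13905824,  0.04105965]), np.float64(0.00022273344920204595)) (array([ 0.52212642, -0.04864138,  0.04460847]), np.float64(5.517111864612364e-05))
1.7667 [ 0.47975286 -0.32574747  0.18992461] [-1.79937513e+02 -3.32188435e-03  6.15548133e+01] [-3.53098588e+01  1.88096875e+01  8.89814509e+01 -4.37858564e-03
  7.22712975e+01 -6.86333827e+00] [ 1.60736314e-02  4.34115527e-02  6.42218940e-02 -1.60348132e-02
 -2.39599347e-02 -7.12798737e+01]
```

Block at (530,-94) mm, angle 99.3°. The foot and top face sizes match, and both cameras agree on the pins to under 1 mm. Now I descend and grip.

Call:
{"name": "apply_moves", "arguments": {"moves": [[[0.04,0.01,0.3],[0,0,0],0],[[0,0,0.6],[0,0,0],0],[[0,0,0.7],[0,0,0],0],[[0,0,0.7],[0,0,0],0],[[0,0,0.6],[0,0,0],0],[[0,0,0.4],[0,0,0],0],[[0,0,0.3],[0,0,0],0],[[0,0,0.25],[0,0,0],0],[[0,0,0],[0,0,0],0],[[0,0,0],[0,0,0],0]]}}

```text
time_s: 2.6
tcp_pos: [0.481, -0.3247, 0.0362]
ee_rot: [-180.0, -0.0, 61.3]
contact_force: [-0.4, 0.0, -0.0]
grip_width: 0.0916
```

Call:
{"name": "apply_moves", "arguments": {"moves": [[[0,0,0],[0,0,0],120],[[0,0,0],[0,0,0],180],[[0,0,0],[0,0,0],255],[[0,0,0],[0,0,0],255],[[0,0,0],[0,0,0],255],[[0,0,0],[0,0,0],255],[[0,0,0],[0,0,0],255],[[0,0,0],[0,0,0],255],[[0,0,0],[0,0,0],255],[[0,0,0],[0,0,0],255]], "grip_force": 30}}

```text
time_s: 3.43
tcp_pos: [0.4811, -0.3247, 0.0364]
ee_rot: [180.0, 0.0, 61.3]
contact_force: [1.0, -0.3, -0.4]
grip_width: 0.0273
```

Call:
{"name": "apply_moves", "arguments": {"moves": [[[0,0,0],[0,0,0],255],[[0,0,0],[0,0,0],255],[[0,0,0],[0,0,0],255],[[0,0,0],[0,0,0],255],[[0,0,0],[0,0,0],255],[[0,0,0],[0,0,0],255]]}}

```text
time_s: 3.93
tcp_pos: [0.4811, -0.3248, 0.0365]
ee_rot: [180.0, 0.0, 61.3]
contact_force: [-0.0, -0.3, 0.5]
grip_width: 0.0007
```

Call:
{"name": "apply_moves", "arguments": {"moves": [[[0,0,-0.1],[0,0,0],255],[[0,0,-0.3],[0,0,0],255],[[0,0,-0.5],[0,0,0],255],[[0,0,-0.6],[0,0,0],255],[[0,0,-0.6],[0,0,0],255],[[0,0,-0.4],[0,0,0],255],[[0,0,-0.2],[0,0,0],255],[[0,0,0],[0,0,0],255],[[0,0,0],[0,0,0],255]]}}

```text
time_s: 4.68
tcp_pos: [0.4809, -0.3246, 0.1442]
ee_rot: [-180.0, 0.0, 61.3]
contact_force: [-0.6, 0.4, -0.7]
grip_width: 0.0003
```

```bash
python3 - <<'E'
from h import *
s=env.get_state();print(s)
for n in("top","side"): cv2.imwrite(f"pics/{n}1.png",env.grab_frame(n)[:,:,::-1])
a=cv2.imread("pics/top1.png")[140:300,230:450];b=cv2.imread("pics/side1.png")[60:220,230:400]
cv2.imwrite("pics/lift.png",np.hstack([cv2.resize(a,None,fx=2,fy=2),cv2.resize(b,None,fx=2,fy=2)]))
E
```

```text
{'time_s': 4.6833, 'joints': array([-3.51508079e+01,  2.06295108e+01,  9.30883654e+01, -3.80471731e-03,
        6.62948914e+01, -6.40569914e+00]), 'qvel': array([ 0.01193833,  1.09563176,  1.38223492, -0.00770755, -0.06955584,
       -0.0869169 ]), 'joint_efforts': array([ 3.44158565e-03, -4.36715770e+01, -2.30223852e+01,  6.95231510e-02,
        2.53920117e-02,  1.05976527e-03]), 'tcp_pos': array([ 0.48089472, -0.32457778,  0.14418784]), 'ee_rot': array([-1.79986923e+02,  2.03716143e-03,  6.12564214e+01]), 'contact_force': array([-0.61489369,  0.3634098 , -0.71052748]), 'wrist_torque': array([-0.04438129, -0.05681739, -0.0136455 ]), 'grip_width': 0.00028957240422685987}
```

View pics/lift.png

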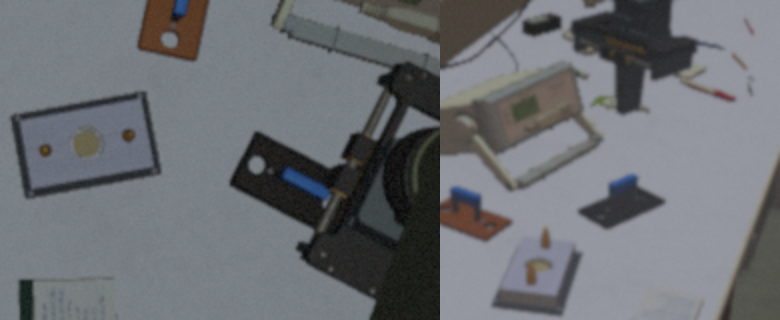

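The lift picture shows the plate still lying on the worktop, with blue bar around (382,231), and the jaws closed beside it. The fingers missed, so I'll compare where the cameras see them with the reported TCP.

```bash
python3 - <<'E'
from h import *
p=np.array([.4809,-.3246,.1442])
for n in("top","side"):
    for dz in(-.011,0,.05,.1): print(n,dz,proj(n,p+[0,0,dz]).round(1))
for z in(0,.026,.054): print(proj("side",[.4811,-.3245,z]).round(1))
# plate moved?
t=cv2.imread("pics/top1.png")
a=t[190:265,335:445];b=cv2.imread("pics/side1.png")[50:180,270:370]
for im,(q,x0,y0) in((a,(proj("top",p),335,190)),(b,(proj("side",p),270,50))): cv2.drawMarker(im,(int(q[0]-x0),int(q[1]-y0)),(0,255,0),0,5)
o=np.zeros((520,860,3),np.uint8);A=cv2.resize(a,None,fx=4,fy=4,interpolation=cv2.INTER_CUBIC);B=cv2.resize(b,None,fx=4,fy=4,interpolation=cv2.INTER_CUBIC)
o[:300,:440]=A;o[:,440:840]=B;cv2.imwrite("pics/miss.png",cv2.convertScaleAbs(o[:,:800],alpha=1.8))
E
```

```text
top -0.011 [395.4 231. ]
top 0 [397.3 231. ]
top 0.05 [407.1 230.6]
top 0.1 [418.3 230.2]
side -0.011 [322.6 126. ]
side 0 [322.8 122.6]
side 0.05 [323.7 106.7]
side 0.1 [324.7  90.1]
[320.3 165. ]
[320.8 157.7]
[321.2 149.7]
```

View pics/miss.png

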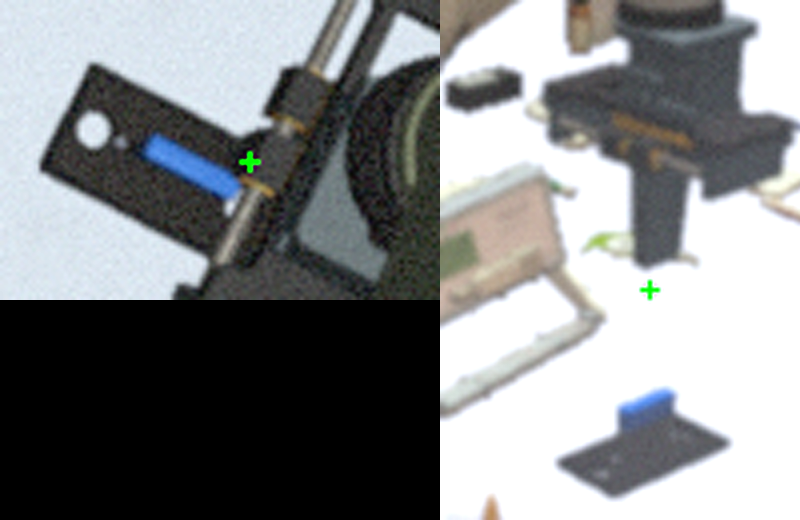

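The side view puts the fingertips at about (324,116), where the reported pose predicts (322.6,126). They stand some 25-30 mm higher than stated, so they closed over the bar. I'll open here, over white table, and triangulate each fingertip.

Call:
{"name": "apply_moves", "arguments": {"moves": [[[0,0,0],[0,0,0],0],[[0,0,0],[0,0,0],0],[[0,0,0],[0,0,0],0],[[0,0,0],[0,0,0],0],[[0,0,0],[0,0,0],0],[[0,0,0],[0,0,0],0],[[0,0,0],[0,0,0],0],[[0,0,0],[0,0,0],0],[[0,0,0],[0,0,0],0],[[0,0,0],[0,0,0],0]]}}

```text
time_s: 5.62
tcp_pos: [0.4812, -0.3248, 0.1445]
ee_rot: [180.0, 0.0, 61.3]
contact_force: [0.2, 0.4, -0.4]
grip_width: 0.0645
```

```bash
python3 - <<'E'
from h import *
s=env.get_state();p=s["tcp_pos"];print(s["time_s"],p,s["grip_width"])
y=np.radians(s["ee_rot"][2]);ty=np.array([np.sin(y),-np.cos(y),0])
I={}
for n in("top","side"): I[n]=env.grab_frame(n)[:,:,::-1].copy();cv2.imwrite(f"pics/{n}2.png",I[n])
a=I["top"][170:290,340:450];b=I["side"][60:180,270:380]
for sg in(-1,1):
    q=p+[0,0,-.011]+sg*.052*ty
    for n in I: print(sg,n,proj(n,q).round(1))
o=np.hstack([cv2.resize(x,None,fx=f,fy=f,interpolation=cv2.INTER_CUBIC) for x,f in((a,3.6),(b,3.6))])
cv2.imwrite("pics/open.png",cv2.convertScaleAbs(o,alpha=1.8))
E
```

```text
5.6167 [ 0.48115225 -0.32476797  0.14450619] 0.06449184671278395
-1 top [383.7 255.1]
-1 side [335.2 131.6]
1 top [407.1 207. ]
1 side [310.6 120.5]
```

View pics/open.png

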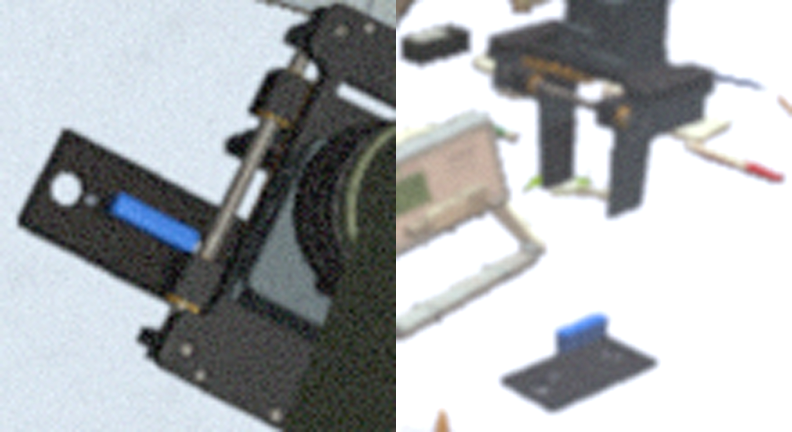

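The open view shows the fingertips in the side picture at (315,111) and (333,119), midpoint (324,115), against a prediction of (323,126). In the top view the upper fingertip is at about (411,214), against (404,213). Both fit a pure height offset: the tool really stands about 34 mm above the reported z, and x,y are right. The finger length looks like about 80 mm, as stated. So I grasp at reported z ≈ 0.003, stopping partway to check with the side camera.

Call:
{"name": "apply_moves", "arguments": {"moves": [[[0,0,0],[0,0,0],0],[[0,0,0],[0,0,0],0],[[0,0,0],[0,0,0],0],[[0,0,0.3],[0,0,0],0],[[0,0,0.6],[0,0,0],0],[[0,0,0.6],[0,0,0],0],[[0,0,0.6],[0,0,0],0],[[0,0,0.5],[0,0,0],0],[[0,0,0.3],[0,0,0],0],[[0,0,0],[0,0,0],0]]}}

```text
time_s: 6.55
tcp_pos: [0.4793, -0.3235, 0.0256]
ee_rot: [-179.7, -0.0, 61.3]
contact_force: [0.4, 0.6, -0.4]
grip_width: 0.0912
```

Call:
{"name": "apply_moves", "arguments": {"moves": [[[0,0,0.15],[0,0,0],0],[[0,0,0.1],[0,0,0],0],[[0,0,0.1],[0,0,0],0],[[0,0,0.1],[0,0,0],0],[[0,0,0],[0,0,0],0],[[0,0,0],[0,0,0],0]]}}

```text
time_s: 7.05
tcp_pos: [0.4812, -0.3248, 0.0106]
ee_rot: [180.0, 0.0, 61.3]
contact_force: [0.4, -1.1, 1.3]
grip_width: 0.0913
```

```bash
python3 - <<'E'
from h import *
s=env.get_state();p=s["tcp_pos"];print(s["time_s"],p,s["grip_width"],s["contact_force"])
y=np.radians(s["ee_rot"][2]);ty=np.array([np.sin(y),-np.cos(y),0])
b=env.grab_frame("side")[:,:,::-1][90:190,270:380].copy()
for sg in(-1,1):
    q=p+[0,0,-.011+.034]+sg*.052*ty
    u=proj("side",q);print(sg,u.round(1));print(proj("side",[*q[:2],0]).round(1))
cv2.imwrite("pics/down.png",cv2.convertScaleAbs(cv2.resize(b,None,fx=6,fy=6,interpolation=cv2.INTER_CUBIC),alpha=1.8))
E
```

```text
7.05 [ 0.48119404 -0.32480685  0.01060783] 0.09130462057719338 [ 0.37134942 -1.12039334  1.34045345]
-1 [333.  161.8]
[332.3 171.4]
1 [309.4 149.6]
[309.  158.9]
```

View pics/down.png

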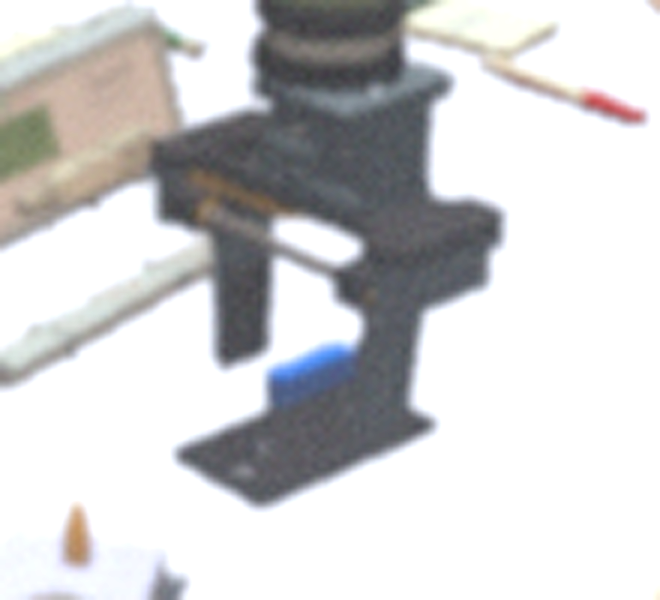

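The left fingertip is seen at about (310,150), predicted (309.4,149.6) with the offset. The offset is confirmed and the jaws straddle the bar. I go 8 mm lower, grip and lift a little.

Call:
{"name": "apply_moves", "arguments": {"moves": [[[0,0,0.1],[0,0,0],0],[[0,0,0.1],[0,0,0],0],[[0,0,0],[0,0,0],255],[[0,0,0],[0,0,0],255],[[0,0,0],[0,0,0],255],[[0,0,0],[0,0,0],255],[[0,0,0],[0,0,0],255],[[0,0,0],[0,0,0],255],[[0,0,0],[0,0,0],255],[[0,0,0],[0,0,0],255]], "grip_force": 35}}

```text
time_s: 7.93
tcp_pos: [0.4812, -0.3248, 0.0025]
ee_rot: [180.0, 0.0, 61.3]
contact_force: [0.6, -0.5, -0.3]
grip_width: 0.0409
```

Call:
{"name": "apply_moves", "arguments": {"moves": [[[0,0,0],[0,0,0],255],[[0,0,0],[0,0,0],255],[[0,0,0],[0,0,0],255],[[0,0,0],[0,0,0],255],[[0,0,0],[0,0,0],255],[[0,0,0],[0,0,0],255],[[0,0,0],[0,0,0],255]]}}

```text
time_s: 8.52
tcp_pos: [0.4815, -0.325, 0.0025]
ee_rot: [180.0, 0.0, 61.3]
contact_force: [0.7, -0.8, -0.5]
grip_width: 0.014
```

The grip holds at 14 mm, the bar's thickness. Lifting about 110 mm.

Call:
{"name": "apply_moves", "arguments": {"moves": [[[0,0,-0.1],[0,0,0],255],[[0,0,-0.2],[0,0,0],255],[[0,0,-0.4],[0,0,0],255],[[0,0,-0.5],[0,0,0],255],[[0,0,-0.5],[0,0,0],255],[[0,0,-0.5],[0,0,0],255],[[0,0,-0.4],[0,0,0],255],[[0,0,-0.2],[0,0,0],255],[[0,0,0],[0,0,0],255],[[0,0,0],[0,0,0],255]]}}

```text
time_s: 9.35
tcp_pos: [0.4808, -0.3245, 0.1143]
ee_rot: [-180.0, 0.0, 61.3]
contact_force: [-0.1, 0.4, -3.5]
grip_width: 0.0139
```

Call:
{"name": "apply_moves", "arguments": {"moves": [[[0.3,-0.09,0],[0,0,0],255],[[0.5,-0.15,0],[0,0,0],255],[[0.65,-0.2,0],[0,0,0],255],[[0.7,-0.21,0],[0,0,0],255],[[0.7,-0.21,0],[0,0,0],255],[[0.7,-0.21,0],[0,0,0],255],[[0.7,-0.21,0],[0,0,0],255],[[0.6,-0.18,0],[0,0,0],255],[[0.5,-0.15,0],[0,0,0],255],[[0.29,-0.08,0],[0,0,0],255]]}}

```text
time_s: 10.18
tcp_pos: [0.5294, -0.0912, 0.1131]
ee_rot: [-179.8, 0.0, 61.4]
contact_force: [0.6, -0.4, -3.0]
grip_width: 0.0134
```

Call:
{"name": "apply_moves", "arguments": {"moves": [[[0,0,0],[0,0,-0.4],255],[[0,0,0],[0,0,-0.8],255],[[0,0,0],[0,0,-1],255],[[0,0,0],[0,0,-1],255],[[0,0,0],[0,0,-1],255],[[0,0,0],[0,0,-1],255],[[0,0,0],[0,0,-0.7],255],[[0,0,0],[0,0,-0.4],255],[[0,0,0],[0,0,0],255],[[0,0,0],[0,0,0],255]]}}

```text
time_s: 11.02
tcp_pos: [0.5298, -0.0943, 0.1137]
ee_rot: [-179.9, -0.0, 99.0]
contact_force: [-0.4, -0.2, -2.0]
grip_width: 0.014
```

Above the block at (529.8,-94.3), yaw 99.0. Lowering to just above the pin tips, then a side and top check.

Call:
{"name": "apply_moves", "arguments": {"moves": [[[0,0,0.1],[0,0,-0.05],255],[[0,0,0.2],[0,0,0],255],[[0,0,0.3],[0,0,0],255],[[0,0,0.2],[0,0,0],255],[[0,0,0.1],[0,0,0],255],[[0,0,0],[0,0,0],255],[[0,0,0],[0,0,0],255],[[0,0,0],[0,0,0],255]]}}

```text
time_s: 11.68
tcp_pos: [0.5308, -0.0945, 0.0788]
ee_rot: [180.0, 0.0, 99.3]
contact_force: [1.0, -0.8, -1.1]
grip_width: 0.0137
```

```bash
python3 - <<'E'
from h import *
s=env.get_state();p=s["tcp_pos"];print(s["time_s"],p,s["ee_rot"],s["contact_force"])
I={n:env.grab_frame(n)[:,:,::-1].copy() for n in("top","side")}
z=p[2]-.0025+.010
y=np.radians(s["ee_rot"][2]);tx=np.array([np.cos(y),np.sin(y),0])
for sg in(-1,1):
    q=np.array([p[0],p[1],z])+sg*.046*tx
    for n in I: print(n,"hole",proj(n,q).round(1),"pin tip",proj(n,np.array([.530,-.094,.059])+sg*.046*np.array([np.cos(np.radians(99.3)),np.sin(np.radians(99.3)),0])).round(1))
a=I["top"][165:255,215:325];b=I["side"][120:220,230:330]
o=np.hstack([cv2.resize(a,(440,360),interpolation=cv2.INTER_CUBIC),cv2.resize(b,(360,360),interpolation=cv2.INTER_CUBIC)])
cv2.imwrite("pics/above.png",cv2.convertScaleAbs(o,alpha=2.0))
E
```

```text
11.6833 [ 0.53078868 -0.09453678  0.07880321] [1.79952230e+02 2.32331555e-02 9.93478746e+01] [ 0.98533444 -0.81429111 -1.13482418]
top hole [296.4 205.1] pin tip [294.9 206.5]
side hole [282.2 164.8] pin tip [282.4 173.5]
top hole [252.2 213.2] pin tip [252.1 214.3]
side hole [274.9 182. ] pin tip [275.1 191.1]
```

View pics/above.png

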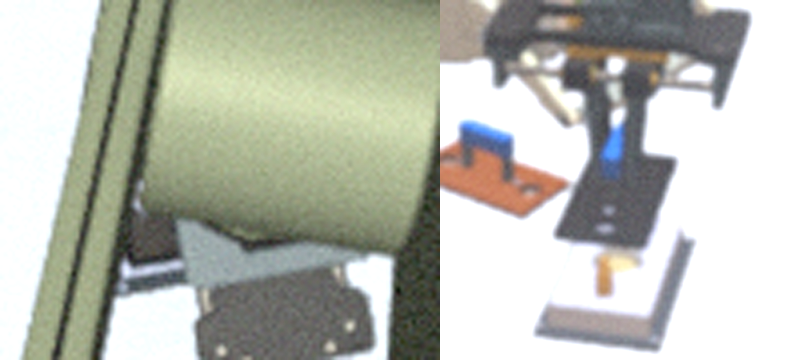

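In the side view the near hole is at about (276,183), directly in line with the pin tip at (276,191), and the plate is level. I lower slowly, checking the force.

Call:
{"name": "apply_moves", "arguments": {"moves": [[[0,0,0.1],[0,0,0],255],[[0,0,0.1],[0,0,0],255],[[0,0,0.1],[0,0,0],255],[[0,0,0.1],[0,0,0],255],[[0,0,0.1],[0,0,0],255],[[0,0,0.1],[0,0,0],255],[[0,0,0.1],[0,0,0],255],[[0,0,0],[0,0,0],255]]}}

```text
time_s: 12.45
tcp_pos: [0.5297, -0.0943, 0.0494]
ee_rot: [-179.9, -0.0, 99.4]
contact_force: [-0.0, 0.3, -1.8]
grip_width: 0.0139
```

Call:
{"name": "apply_moves", "arguments": {"moves": [[[0,0,0.05],[0,0,0],255],[[0,0,0.05],[0,0,0],255],[[0,0,0.05],[0,0,0],255],[[0,0,0.05],[0,0,0],255],[[0,0,0.05],[0,0,0],255],[[0,0,0.05],[0,0,0],255],[[0,0,0],[0,0,0],255],[[0,0,0],[0,0,0],255]]}}

```text
time_s: 13.12
tcp_pos: [0.5303, -0.0944, 0.0383]
ee_rot: [-180.0, 0.0, 99.4]
contact_force: [-0.7, 0.9, -2.2]
grip_width: 0.014
```

The plate's underside is now about 10 mm above the block with both pins inside the holes and no contact force. Continuing slowly.

Call:
{"name": "apply_moves", "arguments": {"moves": [[[0,0,0.04],[0,0,0],255],[[0,0,0.04],[0,0,0],255],[[0,0,0.04],[0,0,0],255],[[0,0,0.03],[0,0,0],255],[[0,0,0.03],[0,0,0],255],[[0,0,0.02],[0,0,0],255],[[0,0,0],[0,0,0],255],[[0,0,0],[0,0,0],255]]}}

```text
time_s: 13.78
tcp_pos: [0.5304, -0.0944, 0.0304]
ee_rot: [-180.0, 0.0, 99.4]
contact_force: [-0.3, 0.2, -2.6]
grip_width: 0.0134
```

Call:
{"name": "apply_moves", "arguments": {"moves": [[[0,0,0.02],[0,0,0],255],[[0,0,0.02],[0,0,0],255],[[0,0,0],[0,0,0],255],[[0,0,0],[0,0,0],255]]}}

```text
time_s: 14.12
tcp_pos: [0.5303, -0.0945, 0.0288]
ee_rot: [-180.0, 0.0, 99.4]
contact_force: [0.2, 0.0, -1.4]
grip_width: 0.0136
```

Call:
{"name": "apply_moves", "arguments": {"moves": [[[0,0,0.015],[0,0,0],255],[[0,0,0.01],[0,0,0],255],[[0,0,0],[0,0,0],255],[[0,0,0],[0,0,0],255]]}}

```text
time_s: 14.45
tcp_pos: [0.5305, -0.0945, 0.0285]
ee_rot: [180.0, 0.0, 99.4]
contact_force: [-1.9, -0.2, 5.7]
grip_width: 0.0136
```

```bash
python3 -c "
from h import *
s=env.get_state();print(s['time_s'],s['tcp_pos'],s['contact_force'])"
```

```text
14.45 [ 0.53050767 -0.09449351  0.02851206] [-1.91280072 -0.1816478   5.69534557]
```

Contact with the block at 0.0285, exactly the flush height (0.0025 + 0.026). Now I release and retreat.

Call:
{"name": "apply_moves", "arguments": {"moves": [[[0,0,0],[0,0,0],200],[[0,0,0],[0,0,0],150],[[0,0,0],[0,0,0],100],[[0,0,0],[0,0,0],60],[[0,0,0],[0,0,0],60],[[0,0,0],[0,0,0],60],[[0,0,0],[0,0,0],60],[[0,0,0],[0,0,0],60],[[0,0,0],[0,0,0],60],[[0,0,0],[0,0,0],60]]}}

```text
time_s: 15.28
tcp_pos: [0.5304, -0.0945, 0.0278]
ee_rot: [180.0, 0.0, 99.4]
contact_force: [-0.9, -0.8, -0.3]
grip_width: 0.0695
```

Call:
{"name": "apply_moves", "arguments": {"moves": [[[0,0,-0.1],[0,0,0],60],[[0,0,-0.3],[0,0,0],60],[[0,0,-0.5],[0,0,0],60],[[0,0,-0.7],[0,0,0],60],[[0,0,-0.8],[0,0,0],60],[[0,0,-0.8],[0,0,0],60],[[0,0,-0.8],[0,0,0],60],[[0,0,-0.5],[0,0,0],60],[[0,0,-0.2],[0,0,0],60],[[0,0,0],[0,0,0],60]]}}

```text
time_s: 16.12
tcp_pos: [0.5314, -0.0947, 0.218]
ee_rot: [179.8, 0.1, 99.4]
contact_force: [0.8, 0.1, -0.6]
grip_width: 0.0696
```

Call:
{"name": "apply_moves", "arguments": {"moves": [[[-0.3,0,0],[0,0,0],60],[[-0.6,0,0],[0,0,0],60],[[-0.8,0,0],[0,0,0],60],[[-0.8,0,0],[0,0,0],60],[[-0.8,0,0],[0,0,0],60],[[-0.8,0,0],[0,0,0],60],[[-0.8,0,0],[0,0,0],60],[[-0.6,0,0],[0,0,0],60],[[-0.3,0,0],[0,0,0],60],[[0,0,0],[0,0,0],60]]}}

```text
time_s: 16.95
tcp_pos: [0.5671, -0.3258, 0.2129]
ee_rot: [-179.8, -0.1, 99.2]
contact_force: [-0.3, 0.5, 0.6]
grip_width: 0.0695
```

```bash
python3 - <<'E'
from h import *
s=env.get_state();print(s["time_s"],s["tcp_pos"],s["contact_force"])
I={n:env.grab_frame(n)[:,:,::-1].copy() for n in("top","side")}
H,S,V=[a.astype(int) for a in cv2.split(cv2.cvtColor(I["top"],cv2.COLOR_BGR2HSV))]
blue=((H>100)&(H<130)&(S>120)&(V>70)).astype(np.uint8)
for a,c,m in blobs(blue,(235,180,315,240)): print("bar @.080",a,rect(m,"top",.080))
org=((H>5)&(H<22)&(S>150)).astype(np.uint8)
for a,c,m in blobs(org,(130,190,200,240)): print("orange",a,c)
a=I["top"][165:255,215:325];b=I["side"][130:230,230:330]
o=np.hstack([cv2.resize(a,(440,360),interpolation=cv2.INTER_CUBIC),cv2.resize(b,(360,360),interpolation=cv2.INTER_CUBIC)])
cv2.imwrite("pics/done.png",cv2.convertScaleAbs(o,alpha=2.0))
E
```

```text
16.95 [ 0.56714198 -0.32583792  0.21288965] [-0.2510145   0.48664776  0.60786829]
bar @.080 179 [529.8 -94.7  53.   14.2 100.2]
orange 183 [158.20765027 211.74863388]
```

View pics/done.png

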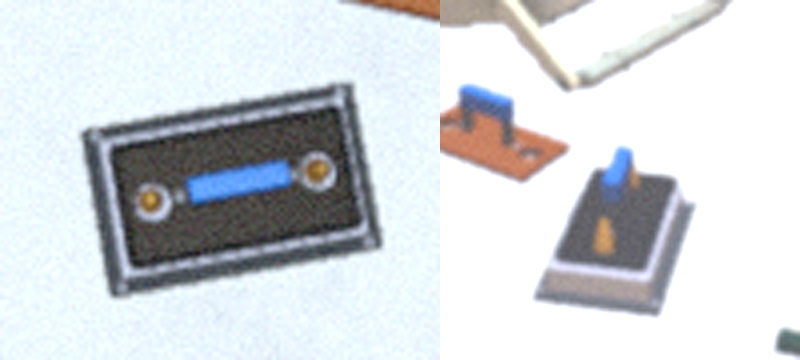

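The picture shows the black cover flat on the block, with both brass pins through its holes (top view about (252,215) and (294,207)) and an even rim all round. The orange-gripped cover is still at (158,212).

```bash
python3 -c "
from workcell import env
print(env.sign_off())"
```

```text
the job is handed in; nothing more can be done
None
```

The blue-gripped black cover now lies flush on the sample block with both brass pins through its holes. I handed the job in at about 17 s of the 38 s allowed.

- **Failed check:** the first grasp closed over the top of the bar and moved nothing. The cameras showed the tool standing about 34 mm higher than its reported z. I corrected for that, confirmed it in the side view, and the second grasp held the bar at 14 mm.
- **Placing:** the cover went down over the pins without resistance and touched the block at exactly the expected height, with about 6 N of upward force. I opened the gripper only once it was resting there.
- **Last checks:** the bar is centred at (529.8, -94.7) mm at 100.2°, against the block's (530, -94) mm at 99.3°. The rim of the block shows evenly all round the cover. The orange-gripped and brown plates were not touched, and the arm stands clear with no force on it.

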